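Find and mark the balance point of a weighted bottling arm

TASK

Slide the square steel arm lengthwise along its channel over the free edge of the tipping bench, in the direction of the rubber catch and never lifting it, only as far as it takes to tip by itself onto the catch. Leave it tipped, and then mark its balance point: take the saddle off its sloping stand and set it down on the arm, straddling it and fully seated, centred on the fulcrum edge to within about 10 mm. Leave the bottle, tins and other things alone.

Things in the scene. Friction and masses are not known exactly. Their poses are not given: they have to be found in the camera images.
- bench: Fixed tipping bench. Origin on the table exactly below the fulcrum edge, mid-width; +x: the way the arm slides out, z up. Its steel top, 60 mm high, 64 mm wide, runs from x = -280 mm to 0, ending in the square fulcrum edge (along y). Two guide strips, 10 mm high above the top, 31 mm apart, run from x = -265 to -50; base plate 12 mm high, x = -285 to +115, 90 mm wide.
- catch: Rubber-topped crossbar fixed to the bench beyond the edge, 12 mm in x, 60 mm wide, centred at bench x = +50 mm, its top 53 mm above the table (7 mm below the bench top). Origin: the bench's own. A tipped arm rests on the fulcrum edge and the catch, about 7 degrees nose-down.
- bar: The arm: loose closed square steel tube, black end caps, 200 x 28 x 28 mm, 0.5 kg. Origin: centre of its underside, x lengthwise (towards bench +x), z up. It lies between the guides. A hidden slug puts its balance point up to 38 mm either side of its middle. Slides at 1 to 6 N; a finger still pushing its end can keep it from tipping: let go to see whether it tips.
- stand: Small fixed stand with a square rail, 28 mm wide, 100 mm long, sloping at 35 degrees, rising towards the stand's +x. Origin on the table below the middle of the rail, whose top is 100 mm high there. A stop at the low end holds the saddle. Base 110 x 80 mm.
- saddle: The marker: loose steel inverted U, 80 g. Origin: middle of the underside of its top plate (the face that lies on the arm), x along the arm, z up. Plate 60 x 42 x 4 mm; skirts 18 mm deep, 34 mm apart inside, flared. Black fin on top, 36 mm in x, 14 in y, z = 4 to 44 mm: grip across y. Same turned 180 degrees. Starts on the stand's rail, tilted 35 degrees with it, x up the slope.
- tin: Bystander: squat steel tin with a black lid, 72 mm wide, 65 mm high, between bench and stand, on the robot's side. Origin at the underside's centre; not to be disturbed.
- can: Bystander: plain metal can, 80 mm wide, 110 mm high, beyond the stand. Origin at the underside's centre; not to be disturbed.
- bottle: Bystander: amber glass bottle, 62 mm wide, 230 mm high, at the back. Origin at the underside's centre; not to be disturbed.
- ferrule: Bystander: steel pipe ring, 64 mm across, 22 mm high. Origin at the underside's centre; not to be disturbed.
- wrench: Bystander: steel wrench lying flat, 170 mm long. Origin on its underside; not to be disturbed.
- beaker: Bystander: open steel cup, 72 mm wide, 90 mm high. Origin at the underside's centre; not to be disturbed.
- jar: Bystander: white plastic jar, 68 mm wide, 90 mm high. Origin at the underside's centre; not to be disturbed.
Not all that is in view belongs to the job. What is shaped like the saddle but purple or yellow is not meant. There is more than one size of the bar; the job needs the smaller.

How it is judged:
On the way:
1. the arm, untouched, has tipped over the edge onto the catch while the saddle is still on its stand (angle between bar's own x axis and vertical between 1.6508 and 1.7508 rad and contact force between the fingers and bar below 0.1 N and distance of saddle from where it was at the start of the episode below 0.02 m), for 0.3 s.
At the end, for the whole second after the job is handed in: The arm rests nose-down on edge and catch (5 to 10 deg), just tipped: it presses on the catch with under 1.4 N (balance point within some 10 mm past the edge). The saddle straddles it, seated flat (3.5 deg), released, centred on the edge within 10 mm along the arm. All at rest (angle between bar's own x axis and vertical between 1.6508 and 1.7508 rad and contact force between bar and catch between 0.02 and 1.4 N and x of saddle in the frame of bench between -0.009 and 0.0135 m and y of saddle in the frame of bar between -0.007 and 0.007 m and z of saddle in the frame of bar between 0.024 and 0.031 m and angle between the z axis of saddle and the z axis of bar, either way round below 0.06 rad and linear speed of each of bar, saddle below 0.01 m/s); the robot touches nothing.
It fails at once if the arm is lifted off the bench (height (world z) of bar above 0.085 m).
It fails at once if the arm falls off the bench (height (world z) of bar below 0.04 m).
It fails at once if a bystander is moved by more than 30 mm (distance of any of tin, can, bottle, ferrule, wrench, beaker, jar from where it was at the start of the episode above 0.03 m).
It also fails if it takes over 72 s, if anything falls off the work surface, if the arm or the gripper's body presses on something with over 40 N, if the wrist force passes 120 N, or if a joint passes its speed limit or range.

ROBOT

A 6-joint arm with a two-finger parallel gripper is mounted at the origin on the work surface. World frame = base frame: x ahead of the robot, y to its left, z up, the work surface at z = 0. Lengths are in m, angles in rad, forces in N, time in s.
With the tool pointing down it reaches from about 0.425 to 0.95 m from the base axis. Payload 3.5 kg.
Tool frame: the origin (TCP) lies at the very end of the fingers, on their centre line; the grasp point (between the pads) lies ctrl.tcp_to_grasp behind it (ctrl.tcp_to_grasp is the distance from the TCP to the grasp point, in m); z points along the fingers, y is the line along which they close (so a half turn about z gives the same grasp; the last joint's range is limited). The gripper opens to 85 mm and grips with 20 to 120 N. Pads are 22 mm wide; open, the fingers measure 114 mm over their backs; the gripper's body (76 mm by 85 mm) begins 54 mm behind the grasp point. The pads swing forward as they close: fully open they stand 13 mm farther back than shut.
Start: joints at [-1.399, 0.286, 1.577, -0, 1.279, -0.15], TCP at [0.214, -0.64, 0.231] pointing down, gripper open.
Joint ranges: [-2.77, 2.77], [-0.9, 2.22], [0.21, 2.48], [-1.53, 4.67], [0.24, 2.81], [-2.84, 2.84]. Speed limits (rad/s): [2.79, 2.79, 3.14, 3.14, 3.14, 3.14].

INTERFACE

Orientations are given as a unit quaternion [x, y, z, w].
In Python, from plant import ctrl gives the robot as it stands.
- The arm moves only by the shell command python3 -m inch 'ROWS' [FORCE]. ROWS is JSON, a list of rows, each an object with "slide": the shift along the tool's x, y, z in cm, a list of three; "turn": the turn about the tool's z in rad; "grip": the finger opening in cm, from 0 to 8.54. A call has 1 to 20 rows; each row is the pose to reach, as a shift and turn from the pose commanded when the call began, along the tool's axes at that moment; what a row does not reach only later rows make up. A row lasts 1/10 s, in which the tool goes at most 50 mm and 8.59 degrees, less where a joint would pass 70% of its speed; a pose out of reach is approached as far as the arm can. A call with a gripper value outside its range is refused whole. The fingers move at their own pace and stop on an object; FORCE is the grip in N (left out, the last holds). Time passes only in rows, so rows that repeat a pose let the fingers close. It gives the time, the measured TCP pose, the force, the opening and the grip force at its end, in the units of the state.
- ctrl.get_state(): the state, without advancing time (a new reading comes with each control period).
- ctrl.read_camera(name): name is "scene" or "top" or "wrist"; returns (picture, depth): 420x560x3 uint8, red, green, blue; 420x560 float32, m along the optical axis (not along the pixel's ray), 0 where there is no reading.
- ctrl.camera_info(name): a dict with "K" (3x3 intrinsics, pixels), "camera_from_world" (4x4, takes a point from world to camera coordinates); the wrist camera has in their place "T_tool_cam" (4x4, takes a point from camera to tool coordinates, whose origin is the TCP and whose axes are the flange's). Camera axes: x right, y down, z forward; pixel columns grow to the right and rows downward; lengths in m; the calibration is good to about 2 mm. A picture is of the moment at which its call begins: read the wrist's pose just before it. camera_info takes no time and is no camera call.
- ctrl.sign_off(): hands the job in; it is judged then, once.
The state is a dict: "time": time; "qpos": joint angles; "dq": joint speeds; "joint_efforts": joint torques, N m; "eef_pos": TCP position; "tcp_rot": TCP orientation; "contact_force": force on the tool from outside, world axes, zero at the start; "wrist_torque": the same for the moment, N m; "opening": opening from 0.0 (shut) to 1.0 (fully open); "finger_force": force on a finger pad.
Only numpy, scipy, OpenCV 4.12 (cv2) and the standard library are available. Lean on these libraries where they do the work, as an engineer would, in place of code of your own. Each camera call takes 0.05 s, during which the arm holds its last target. There are 200 camera calls.

## Working session

There is one attempt and no reset: what is moved stays moved. The work goes in short steps, Python scripts to look and compute and a shell command to move; the robot and the scene stay as the last step left them, time stands still between calls to the robot, and variables do not carry over. Pictures are saved under pics/ and viewed, at most 10 in all, crops included, and the job is handed in when it is done.

```bash
mkdir -p pics; cat > h.py <<'E'
import numpy as np, cv2
from plant import ctrl
from scipy.spatial.transform import Rotation as R
def save(n,f):
    p,d=ctrl.read_camera(n); cv2.imwrite(f'pics/{f}.png',p[...,::-1]); np.savez(f'pics/{f}.npz',p=p,d=d); return p,d
def cam(n,st=None):
    i=ctrl.camera_info(n); K=np.array(i['K'])
    if n=='wrist':
        T=np.eye(4);T[:3,:3]=R.from_quat(st['tcp_rot']).as_matrix();T[:3,3]=st['eef_pos']; T=T@np.array(i['T_tool_cam'])
    else: T=np.linalg.inv(np.array(i['camera_from_world']))
    return K,T
def plane(K,T,u,v,z):
    r=T[:3,:3]@np.linalg.solve(K,[u,v,1.]); return T[:3,3]+r*(z-T[2,3])/r[2]
def pts(K,T,d):
    v,u=np.indices(d.shape); P=np.stack([(u-K[0,2])/K[0,0]*d,(v-K[1,2])/K[1,1]*d,d],-1); return P@T[:3,:3].T+T[:3,3]
E
python3 - <<'E'
from h import *
st=ctrl.get_state(); print(st['time'],st['eef_pos'],st['tcp_rot'],st['contact_force'],ctrl.tcp_to_grasp)
for n in('scene','top'):
    save(n,n+'0'); K,T=cam(n); print(n,K[0,0],T.round(3).tolist())
E
```

```text
0.0 [ 0.21342075 -0.63966169  0.22990133] [ 9.87078904e-01  1.60230327e-01 -4.16565432e-06 -1.21670913e-03] [-7.92822620e-01 -5.23673926e-04  7.14864242e-01] 0.0187
scene 445.8724769217226 [[0.394, 0.62, -0.678, 1.275], [0.919, -0.251, 0.304, -0.312], [0.018, -0.743, -0.669, 0.809], [0.0, 0.0, 0.0, 1.0]]
top 464.64162735882405 [[0.003, -0.976, 0.217, 0.299], [-1.0, -0.002, 0.003, 0.013], [-0.003, -0.217, -0.976, 1.18], [0.0, 0.0, 0.0, 1.0]]
```

View pics/top0.png

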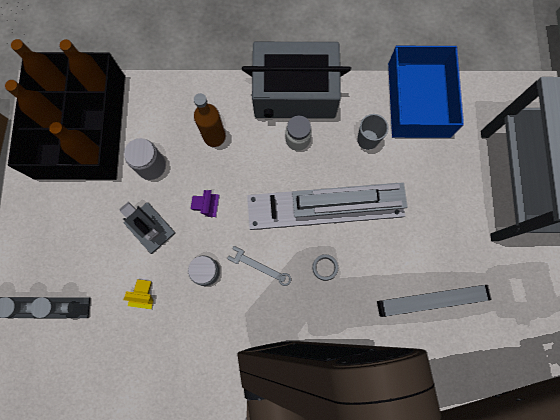

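View pics/scene0.png

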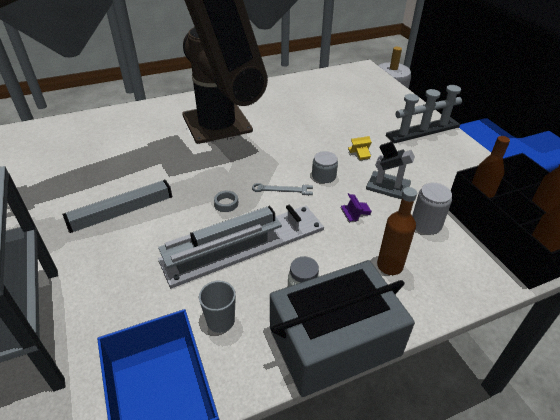

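Top view: the bench runs from (250,208) to (405,200), with its catch at (273,207), so bench +x points image-left (world +y). There are two bars: the one in the bench guides (297–380, ~198) and a longer one lying on the table (378–490, ~300). The bench one is shorter and between the guides, so it is the one meant. There are three saddle shapes: steel with a black fin on the stand (138,225), purple (205,203) and yellow (140,293). The steel one on the stand is meant. I'll confirm both in one crop and measure at the same time.

```bash
python3 - <<'E'
from h import *
p=cv2.imread('pics/top0.png'); s=cv2.imread('pics/scene0.png')
a=cv2.resize(p[170:240,240:420],(800,311),interpolation=cv2.INTER_CUBIC)
b=cv2.resize(p[190:260,110:180],(280,280),interpolation=cv2.INTER_CUBIC)
c=cv2.resize(s[130:200,360:490],(520,280),interpolation=cv2.INTER_CUBIC)
cv2.imwrite('pics/crop1.png',np.vstack([a,np.hstack([b,c])]))
d=np.load('pics/top0.npz')['d'];K,T=cam('top');P=pts(K,T,d)
g=cv2.cvtColor(p,cv2.COLOR_BGR2GRAY)
# height-sliced regions on bench
roi=np.zeros(d.shape,bool);roi[175:235,240:415]=1
def rect(m,n):
    q=P[m][:,:2]; 
    if len(q)<5: print(n,len(q));return
    c,wh,an=cv2.minAreaRect((q*1000).astype(np.float32)); print(n,len(q),np.round(c,1),np.round(wh,1),round(an,2),'z',P[m][:,2].mean().round(4))
for n,lo,hi in(('base',.006,.018),('guide',.066,.076),('top',.054,.064),('bar',.082,.094)):
    rect(roi&(P[...,2]>lo)&(P[...,2]<hi),n)
roi=np.zeros(d.shape,bool);roi[190:260,110:185]=1
for n,lo,hi in(('stand all',.03,.2),('fin',.13,.2),('base',.004,.02)): rect(roi&(P[...,2]>lo)&(P[...,2]<hi),n)
m=roi&(P[...,2]>.09)
print(P[m][:,2].max(), P[200:252:4,120:172:4,2].round(3))
E
```

```text
base 2373 [ 575.6 -112.6] [143.7 438.1] 5.87 z 0.0121
guide 850 [ 562.5 -148.8] [ 59.7 256.6] 4.58 z 0.07
top 998 [ 561.7 -124.6] [ 65.3 336. ] 4.89 z 0.0596
bar 961 [ 561.1 -120.4] [ 29.1 200.1] 5.0 z 0.0878
stand all 754 [503.1 355. ] [95.1 44.4] 45.05 z 0.11
fin 99 [498.9 353.4] [79.1 17.6] 49.22 z 0.1375
base 1133 [510.4 363.8] [180.5 195.6] 0.12 z 0.0104
1.1799932754024658 [[-0.     0.001  0.    -0.001  0.002 -0.001  0.001  0.003  0.005  0.001
   0.001  0.001  0.003]
 [ 0.001 -0.     0.126 -0.001  0.003  0.004  0.004  0.014  0.     0.003
  -0.002  0.006 -0.001]
 [ 0.112  0.128  0.123  0.124  0.002  0.103  0.011  0.012  0.01   0.003
  -0.001  0.007  0.003]
 [ 0.002  0.122  0.124  0.117  0.117  0.116  0.095  0.012  0.013  0.013
  -0.002 -0.003  0.003]
 [ 0.    -0.     0.117  0.119  0.113  0.109  0.109  0.085  0.014  0.013
   0.012  0.004  0.   ]
 [ 0.002  0.     0.118  0.115  0.131  0.133  0.104  0.096  0.077  0.012
   0.013  0.005  0.001]
 [ 0.003 -0.001  0.018  0.109  0.146  0.144  0.125  0.095  0.087  0.015
   0.016  0.013  0.004]
 [ 0.007  0.001 -0.001  0.007  0.102  0.139  0.133  0.113  0.088  0.013
   0.016  0.015  0.014]
 [-0.004 -0.001 -0.002  0.012  0.014  0.094  0.131  0.127  0.089  0.074
   0.012  0.014  0.013]
 [-0.    -0.    -0.002  0.004  0.016  0.012  0.012  0.085  0.075  0.03
   0.007  0.014  0.011]
 [ 0.002 -0.002 -0.     0.001  0.002  0.016  0.011  0.012  0.017  0.015
   0.01   0.012 -0.002]
 [ 0.001 -0.     0.001  0.001  0.002  0.001  0.015  0.009  0.014  0.009
   0.014  0.003  0.   ]
 [ 0.003 -0.     0.001  0.001  0.002  0.001  0.003  0.012  0.012  0.017
   0.004  0.002  0.002]]
```

View pics/crop1.png

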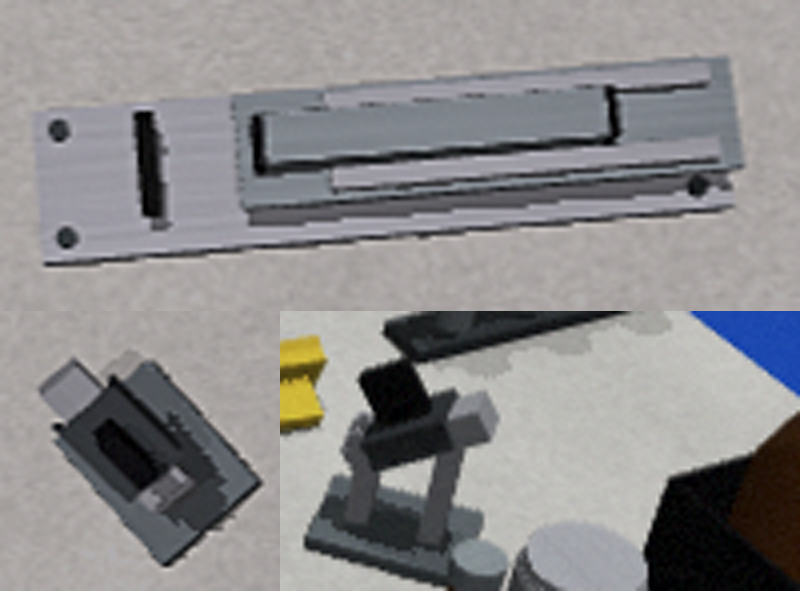

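The crop confirms it: the short capped bar sits between the guides with its nose just behind the edge, and the catch is on the left. The steel saddle with the black fin sits on the sloping rail, which rises towards up-left in the top view. Next I refine the bench and stand frames and check clearances.

```bash
cat >> h.py <<'E'
def go(st,tgt,yaw=None):  # tool-axes shift in cm (and turn) to TCP target
    M=R.from_quat(st['tcp_rot']).as_matrix(); s=M.T@(np.array(tgt)-st['eef_pos'])*100
    y=np.arctan2(M[1,0],M[0,0]); t=None if yaw is None else -(np.unwrap([0,yaw-y])[1])
    return s.round(2), t
E
python3 - <<'E'
from h import *
P={}
for n in('top','scene'):
    K,T=cam(n); z=np.load(f'pics/{n}0.npz'); P[n]=pts(K,T,z['d']); P[n][z['d']==0]=np.nan
for n in P:
    Q=P[n].reshape(-1,3); Q=Q[~np.isnan(Q[:,0])]
    B=Q[(abs(Q[:,0]-.56)<.06)&(abs(Q[:,1]+.12)<.2)]
    m=B[(B[:,2]>.08)&(B[:,2]<.1)]; c,wh,an=cv2.minAreaRect((m[:,:2]*1000).astype(np.float32)); print(n,'bar',c,wh,an)
    a=np.deg2rad(95.0); u=np.array([np.cos(a),np.sin(a)]); w=np.array([-u[1],u[0]])
    o=np.array([.5521,-.013]); s=(B[:,:2]-o)@u; t=(B[:,:2]-o)@w
    k=(B[:,2]>.056)&(B[:,2]<.064)&(abs(t)<.035); 
    f=k&(s<.03); print(' top s',np.percentile(s[f],[.5,99.5])*1e3,'t',np.percentile(t[f],[1,99])*1e3)
    f=(s>.03)&(s<.08)&(B[:,2]>.048)&(B[:,2]<.058)&(abs(t)<.05); print(' catch s',np.percentile(s[f],[2,98])*1e3,'t',np.percentile(t[f],[2,98])*1e3,np.median(B[f][:,2]))
    S=Q[(abs(Q[:,0]-.505)<.09)&(abs(Q[:,1]-.36)<.09)&(Q[:,2]>.004)&(Q[:,2]<.2)]
    for lo,hi in((.006,.02),(.14,.2),(.118,.2)):
        m=S[(S[:,2]>lo)&(S[:,2]<hi)]
        if len(m)>5: print(' stand',lo,len(m),[np.round(x,1) for x in cv2.minAreaRect((m[:,:2]*1000).astype(np.float32))])
    h=Q[(Q[:,0]<.9)&(Q[:,0]>.2)&(Q[:,1]<-.3)&(Q[:,2]>.1)&(Q[:,2]<.6)]
    h=h[np.hypot(h[:,0]-.213,h[:,1]+.64)>.15]
    print(' shelf',h.min(0),h.max(0),h[h[:,1].argmax()],h[h[:,0].argmin()])
E
```

```text
top bar (560.9588623046875, -120.44519805908203) (29.29621696472168, 200.1447296142578) 4.997441291809082
 top s [-2.79159452e+02  1.87370033e-02] t [-31.77879506  32.52004993]
 catch s [44.71545435 56.05214582] t [-28.05482514  29.25272906] 0.05309139026567422
 stand 0.006 808 [array([506.1, 360.3]), array([176.8, 179.2]), np.float64(0.4)]
 stand 0.14 32 [array([485.8, 340.6]), array([16.3, 14.2]), np.float64(8.5)]
 stand 0.118 301 [array([504. , 351.9]), array([87.6, 39.9]), np.float64(56.9)]
 shelf [ 0.20891187 -0.61244239  0.10037174] [ 0.77044933 -0.3003018   0.59922398] [ 0.2095444 -0.3003018  0.5910307] [ 0.20891187 -0.30275009  0.56377938]
scene bar (563.1759033203125, -119.41307067871094) (32.150875091552734, 200.31964111328125) 4.650110721588135
 top s [-278.43456765    0.80810545] t [-34.13508287  27.5861445 ]
 catch s [45.05895674 57.13260777] t [-30.02023687  28.17593874] 0.05411194095503913
 stand 0.006 615 [array([498.5, 345.6]), array([131.8, 176.9]), np.float64(20.0)]
 stand 0.14 20 [array([488.9, 340.1]), array([14.6, 14. ]), np.float64(28.6)]
 stand 0.118 258 [array([504.7, 353.7]), array([90.3, 38.9]), np.float64(52.8)]
 shelf [ 0.2143049  -0.57547396  0.10000834] [ 0.77330257 -0.43042338  0.5132351 ] [ 0.21936836 -0.43042338  0.50725599] [ 0.2143049  -0.44331335  0.50145432]
```

```bash
python3 -m inch '[{"slide":[15,-18,0],"turn":-0.6,"grip":0},{"slide":[15,-18,0],"turn":-0.6,"grip":0},{"slide":[15,-18,0],"turn":-0.6,"grip":0},{"slide":[15,-18,0],"turn":-0.6,"grip":0},{"slide":[15,-18,0],"turn":-0.6,"grip":0},{"slide":[46.5,-25.9,6],"turn":-1.337,"grip":0},{"slide":[46.5,-25.9,6],"turn":-1.337,"grip":0},{"slide":[46.5,-25.9,6],"turn":-1.337,"grip":0},{"slide":[46.5,-25.9,6],"turn":-1.337,"grip":0},{"slide":[46.5,-25.9,6],"turn":-1.337,"grip":0},{"slide":[46.5,-25.9,6],"turn":-1.337,"grip":0},{"slide":[46.5,-25.9,6],"turn":-1.337,"grip":0},{"slide":[46.5,-25.9,6],"turn":-1.337,"grip":0},{"slide":[46.5,-25.9,6],"turn":-1.337,"grip":0}]' 30
cat >> h.py <<'E'
O=np.array([.5524,-.013]);A=np.deg2rad(95);U=np.array([np.cos(A),np.sin(A)]);W=np.array([-U[1],U[0]])
def barview(n='scene'):
    p,d=ctrl.read_camera(n);K,T=cam(n);Q=pts(K,T,d)[d>0];s=(Q[:,:2]-O)@U;t=(Q[:,:2]-O)@W
    k=(abs(t)<.010)&(s>-.23)&(s<.12)&(Q[:,2]>.076)&(Q[:,2]<.108)
    s,z=s[k],Q[k,2]
    b=[(np.median(z[(s>=a)&(s<a+.03)]).round(4) if ((s>=a)&(s<a+.03)).sum()>4 else None) for a in np.arange(-.21,.1,.03)]
    print(n,'s',np.percentile(s,[1,99]).round(4),'z by s',[None if x is None else float(x) for x in b])
E
python3 - <<'E'
from h import *
st=ctrl.get_state();print(st['time'],st['eef_pos'],st['contact_force'],st['opening'],go(st,[*(O-.235*U),.076],A))
barview();barview('top')
E
```

```text
time: 1.5
eef_pos: [0.5724, -0.247, 0.1705]
tcp_rot: [0.675, 0.738, -0.0, -0.001]
contact_force: [0.2, 0.1, -0.1]
opening: -0.003
finger_force: 0.0
1.5 [ 0.57243331 -0.24702282  0.17046637] [ 0.15446671  0.10431102 -0.12779426] -0.002822538145462125 (array([-0.02,  0.06,  9.45]), np.float64(0.0021447226573791944))
scene s [-0.2063 -0.0093] z by s [0.0892, 0.0897, 0.0894, 0.0895, 0.0896, 0.0896, 0.0896, None, None, None, None]
top s [-0.1927 -0.0088] z by s [0.0878, 0.0877, 0.0874, 0.0878, 0.0877, 0.0881, 0.0876, None, None, None, None]
```

```bash
python3 -m inch '[{"slide":[0,0,5],"turn":0,"grip":0},{"slide":[0,0,9.4],"turn":0,"grip":0},{"slide":[0,0,9.4],"turn":0,"grip":0},{"slide":[0,0,9.4],"turn":0,"grip":0},{"slide":[1,0,9.4],"turn":0,"grip":0},{"slide":[2,0,9.4],"turn":0,"grip":0},{"slide":[3,0,9.4],"turn":0,"grip":0},{"slide":[4,0,9.4],"turn":0,"grip":0},{"slide":[5,0,9.4],"turn":0,"grip":0},{"slide":[6,0,9.4],"turn":0,"grip":0},{"slide":[6.5,0,9.4],"turn":0,"grip":0},{"slide":[7,0,9.4],"turn":0,"grip":0},{"slide":[7.5,0,9.4],"turn":0,"grip":0},{"slide":[7.7,0,9.4],"turn":0,"grip":0},{"slide":[7.7,0,9.4],"turn":0,"grip":0}]'
python3 -c "
from h import *
barview()"
```

```text
time: 3.1
eef_pos: [0.5666, -0.1709, 0.0782]
tcp_rot: [0.675, 0.738, 0.0, 0.001]
contact_force: [1.3, -4.0, 2.2]
opening: -0.001
finger_force: 2.0
scene s [-0.1675  0.0517] z by s [None, 0.0951, 0.0894, 0.0898, 0.0897, 0.0895, 0.09, 0.0896, 0.0899, None, None]
```

```bash
python3 -m inch '[{"slide":[0.5,0,0.1],"turn":0,"grip":0},{"slide":[1.0,0,0.1],"turn":0,"grip":0},{"slide":[1.0,0,0.1],"turn":0,"grip":0},{"slide":[0.5,0,0.1],"turn":0,"grip":0},{"slide":[0.5,0,0.1],"turn":0,"grip":0},{"slide":[0.5,0,0.1],"turn":0,"grip":0},{"slide":[0.5,0,0.1],"turn":0,"grip":0},{"slide":[0.5,0,0.1],"turn":0,"grip":0},{"slide":[1.0,0,0.1],"turn":0,"grip":0},{"slide":[1.4,0,0.1],"turn":0,"grip":0},{"slide":[1.4,0,0.1],"turn":0,"grip":0},{"slide":[0.9,0,0.1],"turn":0,"grip":0},{"slide":[0.9,0,0.1],"turn":0,"grip":0},{"slide":[0.9,0,0.1],"turn":0,"grip":0},{"slide":[0.9,0,0.1],"turn":0,"grip":0},{"slide":[0.9,0,0.1],"turn":0,"grip":0}]'
python3 -c "
from h import *
barview()"
```

```text
time: 4.75
eef_pos: [0.5651, -0.1619, 0.0763]
tcp_rot: [0.675, 0.737, 0.0, -0.0]
contact_force: [-0.5, 0.5, 0.6]
opening: -0.004
finger_force: 0.0
scene s [-0.1586  0.0667] z by s [None, 0.0945, 0.0889, 0.0894, 0.0895, 0.0899, 0.0898, 0.0899, 0.0897, 0.0892, None]
```

```bash
python3 -m inch '[{"slide":[0.5,0,0],"turn":0,"grip":0},{"slide":[0.9,0,0],"turn":0,"grip":0},{"slide":[0.9,0,0],"turn":0,"grip":0},{"slide":[0.4,0,0],"turn":0,"grip":0},{"slide":[0.4,0,0],"turn":0,"grip":0},{"slide":[0.4,0,0],"turn":0,"grip":0},{"slide":[0.4,0,0],"turn":0,"grip":0},{"slide":[0.4,0,0],"turn":0,"grip":0},{"slide":[0.9,0,0],"turn":0,"grip":0},{"slide":[1.3,0,0],"turn":0,"grip":0},{"slide":[1.3,0,0],"turn":0,"grip":0},{"slide":[0.8,0,0],"turn":0,"grip":0},{"slide":[0.8,0,0],"turn":0,"grip":0},{"slide":[0.8,0,0],"turn":0,"grip":0},{"slide":[0.8,0,0],"turn":0,"grip":0},{"slide":[0.8,0,0],"turn":0,"grip":0}]'
python3 -c "
from h import *
barview()"
```

```text
time: 6.4
eef_pos: [0.5644, -0.1539, 0.0763]
tcp_rot: [0.675, 0.737, 0.0, -0.0]
contact_force: [-0.1, 0.4, -0.1]
opening: -0.0
finger_force: 0.0
scene s [-0.1504  0.0731] z by s [None, 0.097, 0.0894, 0.0896, 0.0896, 0.0899, 0.0899, 0.09, 0.0897, 0.0896, None]
```

```bash
python3 -c "
from h import *
save('scene','scene1')"
```

```text
(no output)
```

View pics/scene1.png

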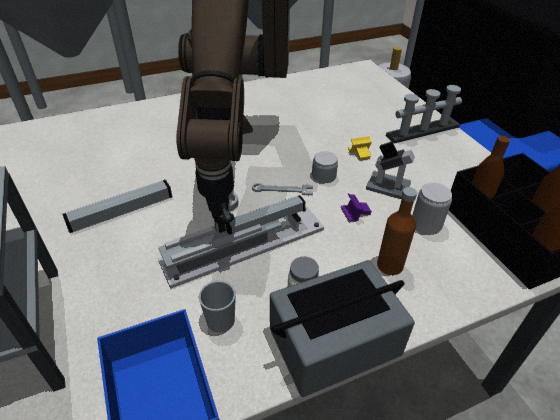

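The closed fingers are behind the bar's rear end (228,222), and the nose overhangs the catch at (300,203). The bar is still level, so I continue in 4 mm steps.

```bash
python3 -m inch '[{"slide":[0.5,0,0],"turn":0,"grip":0},{"slide":[0.9,0,0],"turn":0,"grip":0},{"slide":[0.9,0,0],"turn":0,"grip":0},{"slide":[0.4,0,0],"turn":0,"grip":0},{"slide":[0.4,0,0],"turn":0,"grip":0},{"slide":[0.4,0,0],"turn":0,"grip":0},{"slide":[0.4,0,0],"turn":0,"grip":0},{"slide":[0.4,0,0],"turn":0,"grip":0},{"slide":[0.9,0,0],"turn":0,"grip":0},{"slide":[1.3,0,0],"turn":0,"grip":0},{"slide":[1.3,0,0],"turn":0,"grip":0},{"slide":[0.8,0,0],"turn":0,"grip":0},{"slide":[0.8,0,0],"turn":0,"grip":0},{"slide":[0.8,0,0],"turn":0,"grip":0},{"slide":[0.8,0,0],"turn":0,"grip":0},{"slide":[0.8,0,0],"turn":0,"grip":0}]'
python3 -c "
from h import *
barview()"
```

```text
time: 8.1
eef_pos: [0.5637, -0.1459, 0.0763]
tcp_rot: [0.675, 0.737, 0.0, -0.0]
contact_force: [-1.4, 0.2, -0.3]
opening: -0.001
finger_force: 0.0
scene s [-0.1425  0.0817] z by s [None, None, 0.0919, 0.0894, 0.0897, 0.0899, 0.0895, 0.0898, 0.0898, 0.0895, None]
```

```bash
python3 -m inch '[{"slide":[0.5,0,0],"turn":0,"grip":0},{"slide":[0.9,0,0],"turn":0,"grip":0},{"slide":[0.9,0,0],"turn":0,"grip":0},{"slide":[0.4,0,0],"turn":0,"grip":0},{"slide":[0.4,0,0],"turn":0,"grip":0},{"slide":[0.4,0,0],"turn":0,"grip":0},{"slide":[0.4,0,0],"turn":0,"grip":0},{"slide":[0.4,0,0],"turn":0,"grip":0},{"slide":[0.9,0,0],"turn":0,"grip":0},{"slide":[1.3,0,0],"turn":0,"grip":0},{"slide":[1.3,0,0],"turn":0,"grip":0},{"slide":[0.8,0,0],"turn":0,"grip":0},{"slide":[0.8,0,0],"turn":0,"grip":0},{"slide":[0.8,0,0],"turn":0,"grip":0},{"slide":[0.8,0,0],"turn":0,"grip":0},{"slide":[0.8,0,0],"turn":0,"grip":0}]'
python3 -c "
from h import *
barview()"
```

```text
time: 9.75
eef_pos: [0.563, -0.1379, 0.0763]
tcp_rot: [0.675, 0.737, 0.0, -0.0]
contact_force: [0.0, 0.2, -0.2]
opening: -0.002
finger_force: 0.0
scene s [-0.1343  0.0893] z by s [None, None, 0.0937, 0.089, 0.0895, 0.0899, 0.0897, 0.0899, 0.0897, 0.0895, 0.0896]
```

```bash
python3 -m inch '[{"slide":[0.5,0,0],"turn":0,"grip":0},{"slide":[0.9,0,0],"turn":0,"grip":0},{"slide":[0.9,0,0],"turn":0,"grip":0},{"slide":[0.4,0,0],"turn":0,"grip":0},{"slide":[0.4,0,0],"turn":0,"grip":0},{"slide":[0.4,0,0],"turn":0,"grip":0},{"slide":[0.4,0,0],"turn":0,"grip":0},{"slide":[0.4,0,0],"turn":0,"grip":0},{"slide":[0.9,0,0],"turn":0,"grip":0},{"slide":[1.3,0,0],"turn":0,"grip":0},{"slide":[1.3,0,0],"turn":0,"grip":0},{"slide":[0.8,0,0],"turn":0,"grip":0},{"slide":[0.8,0,0],"turn":0,"grip":0},{"slide":[0.8,0,0],"turn":0,"grip":0},{"slide":[0.8,0,0],"turn":0,"grip":0},{"slide":[0.8,0,0],"turn":0,"grip":0}]'
python3 -c "
from h import *
barview()"
```

```text
time: 11.4
eef_pos: [0.5623, -0.1299, 0.0763]
tcp_rot: [0.675, 0.737, 0.0, -0.0]
contact_force: [-0.6, 0.9, -0.3]
opening: -0.001
finger_force: 0.0
scene s [-0.1262  0.098 ] z by s [None, None, 0.0967, 0.0884, 0.09, 0.0896, 0.0894, 0.0896, 0.09, 0.0903, 0.0899]
```

```bash
python3 -m inch '[{"slide":[0.5,0,0],"turn":0,"grip":0},{"slide":[0.9,0,0],"turn":0,"grip":0},{"slide":[0.9,0,0],"turn":0,"grip":0},{"slide":[0.4,0,0],"turn":0,"grip":0},{"slide":[0.4,0,0],"turn":0,"grip":0},{"slide":[0.4,0,0],"turn":0,"grip":0},{"slide":[0.4,0,0],"turn":0,"grip":0},{"slide":[0.4,0,0],"turn":0,"grip":0},{"slide":[0.9,0,0],"turn":0,"grip":0},{"slide":[1.3,0,0],"turn":0,"grip":0},{"slide":[1.3,0,0],"turn":0,"grip":0},{"slide":[0.8,0,0],"turn":0,"grip":0},{"slide":[0.8,0,0],"turn":0,"grip":0},{"slide":[0.8,0,0],"turn":0,"grip":0},{"slide":[0.8,0,0],"turn":0,"grip":0},{"slide":[0.8,0,0],"turn":0,"grip":0}]'
python3 -c "
from h import *
barview()"
```

```text
time: 13.05
eef_pos: [0.5616, -0.122, 0.0763]
tcp_rot: [0.675, 0.737, 0.0, -0.0]
contact_force: [-0.3, -0.1, 1.1]
opening: 0.003
finger_force: 0.0
scene s [-0.1184  0.1066] z by s [None, None, None, 0.091, 0.0896, 0.0895, 0.0898, 0.0898, 0.0898, 0.0897, 0.0893]
```

```bash
python3 -m inch '[{"slide":[0.5,0,0],"turn":0,"grip":0},{"slide":[0.9,0,0],"turn":0,"grip":0},{"slide":[0.9,0,0],"turn":0,"grip":0},{"slide":[0.4,0,0],"turn":0,"grip":0},{"slide":[0.4,0,0],"turn":0,"grip":0},{"slide":[0.4,0,0],"turn":0,"grip":0},{"slide":[0.4,0,0],"turn":0,"grip":0},{"slide":[0.4,0,0],"turn":0,"grip":0},{"slide":[0.9,0,0],"turn":0,"grip":0},{"slide":[1.3,0,0],"turn":0,"grip":0},{"slide":[1.3,0,0],"turn":0,"grip":0},{"slide":[0.8,0,0],"turn":0,"grip":0},{"slide":[0.8,0,0],"turn":0,"grip":0},{"slide":[0.8,0,0],"turn":0,"grip":0},{"slide":[0.8,0,0],"turn":0,"grip":0},{"slide":[0.8,0,0],"turn":0,"grip":0}]'
python3 -c "
from h import *
barview()"
```

```text
time: 14.7
eef_pos: [0.5609, -0.114, 0.0762]
tcp_rot: [0.675, 0.737, 0.0, -0.0]
contact_force: [-0.4, -0.7, -0.4]
opening: 0.001
finger_force: 0.0
scene s [-0.1104  0.1139] z by s [None, None, None, 0.0911, 0.0892, 0.0897, 0.0895, 0.0897, 0.0894, 0.0897, 0.09]
```

```bash
python3 -m inch '[{"slide":[0.5,0,0],"turn":0,"grip":0},{"slide":[0.9,0,0],"turn":0,"grip":0},{"slide":[0.9,0,0],"turn":0,"grip":0},{"slide":[0.4,0,0],"turn":0,"grip":0},{"slide":[0.4,0,0],"turn":0,"grip":0},{"slide":[0.4,0,0],"turn":0,"grip":0},{"slide":[0.4,0,0],"turn":0,"grip":0},{"slide":[0.4,0,0],"turn":0,"grip":0},{"slide":[0.9,0,0],"turn":0,"grip":0},{"slide":[1.3,0,0],"turn":0,"grip":0},{"slide":[1.3,0,0],"turn":0,"grip":0},{"slide":[0.8,0,0],"turn":0,"grip":0},{"slide":[0.8,0,0],"turn":0,"grip":0},{"slide":[0.8,0,0],"turn":0,"grip":0},{"slide":[0.8,0,0],"turn":0,"grip":0},{"slide":[0.8,0,0],"turn":0,"grip":0}]'
python3 -c "
from h import *
barview()"
```

```text
time: 16.35
eef_pos: [0.5601, -0.106, 0.0762]
tcp_rot: [0.675, 0.738, -0.0, -0.0]
contact_force: [1.1, 0.1, -0.4]
opening: 0.0
finger_force: 0.0
scene s [-0.1024  0.1174] z by s [None, None, None, 0.0946, 0.0891, 0.0897, 0.0897, 0.0897, 0.0894, 0.0898, 0.0896]
```

```bash
python3 -m inch '[{"slide":[0.5,0,0],"turn":0,"grip":0},{"slide":[0.9,0,0],"turn":0,"grip":0},{"slide":[0.9,0,0],"turn":0,"grip":0},{"slide":[0.4,0,0],"turn":0,"grip":0},{"slide":[0.4,0,0],"turn":0,"grip":0},{"slide":[0.4,0,0],"turn":0,"grip":0},{"slide":[0.4,0,0],"turn":0,"grip":0},{"slide":[0.4,0,0],"turn":0,"grip":0},{"slide":[0.9,0,0],"turn":0,"grip":0},{"slide":[1.3,0,0],"turn":0,"grip":0},{"slide":[1.3,0,0],"turn":0,"grip":0},{"slide":[0.8,0,0],"turn":0,"grip":0},{"slide":[0.8,0,0],"turn":0,"grip":0},{"slide":[0.8,0,0],"turn":0,"grip":0},{"slide":[0.8,0,0],"turn":0,"grip":0},{"slide":[0.8,0,0],"turn":0,"grip":0}]'
python3 -c "
from h import *
barview()"
```

```text
time: 18.0
eef_pos: [0.5595, -0.0981, 0.0763]
tcp_rot: [0.675, 0.737, 0.0, -0.0]
contact_force: [0.7, 0.2, -0.1]
opening: -0.001
finger_force: 0.0
scene s [-0.0947  0.1139] z by s [None, None, None, 0.0963, 0.0869, 0.0953, 0.0917, 0.0883, 0.0848, 0.0811, 0.078]
```

The arm has tipped: its slope is about 6.9° nose-down, untouched. I back off and go to look at the stand.

```bash
python3 -m inch '[{"slide":[-3,0,0],"turn":0,"grip":0},{"slide":[-3,0,0],"turn":0,"grip":0},{"slide":[-3,0,-5],"turn":0,"grip":8.5},{"slide":[-3,0,-10],"turn":0,"grip":8.5},{"slide":[-3,0,-15],"turn":0,"grip":8.5},{"slide":[0,0,-19.5],"turn":-0.1,"grip":8.5},{"slide":[44.7,-2.6,-19.5],"turn":-2.3,"grip":8.5},{"slide":[44.7,-2.6,-19.5],"turn":-2.3,"grip":8.5},{"slide":[44.7,-2.6,-19.5],"turn":-2.3,"grip":8.5},{"slide":[44.7,-2.6,-19.5],"turn":-2.3,"grip":8.5},{"slide":[44.7,-2.6,-19.5],"turn":-2.3,"grip":8.5},{"slide":[44.7,-2.6,-19.5],"turn":-2.3,"grip":8.5},{"slide":[44.7,-2.6,-19.5],"turn":-2.3,"grip":8.5},{"slide":[44.7,-2.6,-19.5],"turn":-2.3,"grip":8.5},{"slide":[44.7,-2.6,-19.5],"turn":-2.3,"grip":8.5},{"slide":[44.7,-2.6,-19.5],"turn":-2.3,"grip":8.5},{"slide":[44.7,-2.6,-19.5],"turn":-2.3,"grip":8.5},{"slide":[44.7,-2.6,-19.5],"turn":-2.3,"grip":8.5},{"slide":[44.7,-2.6,-19.5],"turn":-2.3,"grip":8.5},{"slide":[44.7,-2.6,-19.5],"turn":-2.3,"grip":8.5}]'
cat > look.py <<'E'
from h import *
import sys
st=ctrl.get_state(); p,d=save('wrist',sys.argv[1]); K,T=cam('wrist',st)
print('tool_cam',np.array(ctrl.camera_info('wrist')['T_tool_cam']).round(3).tolist(),K[0,0])
np.savez('pics/'+sys.argv[1]+'_c.npz',K=K,T=T,P=pts(K,T,d))
barview()
E
python3 look.py w1
```

```text
time: 20.05
eef_pos: [0.4938, 0.3452, 0.2711]
tcp_rot: [-0.354, 0.935, 0.0, -0.0]
contact_force: [-0.0, -0.7, 1.0]
opening: 0.999
finger_force: 0.0
tool_cam [[0.0, -0.96, -0.28, 0.069], [1.0, 0.001, -0.0, 0.0], [0.0, -0.28, 0.96, -0.144], [0.0, 0.0, 0.0, 1.0]] 297.31670476733683
scene s [-0.0669  0.1154] z by s [None, None, None, None, 0.0917, 0.0957, 0.092, 0.0881, 0.0846, 0.0811, 0.0779]
```

View pics/w1.png

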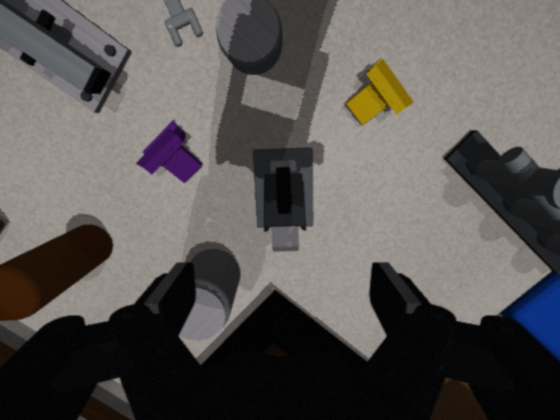

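The wrist view shows the saddle's black fin at (284,190), the rail's high end at (286,238), and the fin upright in the image, so the yaw matches. Now to measure the fin.

```bash
python3 - <<'E'
from h import *
p=cv2.imread('pics/w1.png');z=np.load('pics/w1_c.npz');P=z['P'];g=p.max(2)
st=ctrl.get_state();M=R.from_quat(st['tcp_rot']).as_matrix()
m=np.zeros(g.shape,bool);m[160:222,270:300]=1;m&=g<28
n,l,s,c=cv2.connectedComponentsWithStats(m.astype(np.uint8));k=1+s[1:,4].argmax();m=l==k;print(s[k],c[k])
L=(P-st['eef_pos'])@M   # tool coords
q=L[m];W_=P[m]
print('fin tool pct',np.percentile(q,[2,50,98],axis=0).round(4).tolist(),'world z',np.percentile(W_[:,2],[2,50,98]).round(4))
hi=W_[:,2]>.12
print('fin rect',cv2.minAreaRect((q[hi][:,:2]*1000).astype(np.float32)))
for r in range(163,222,4):
    cs=np.where(m[r])[0]
    if len(cs): print(r,cs.min(),cs.max(),L[r,int(cs.mean())].round(4),P[r,int(cs.mean()),2].round(4))
# plate pixels beside the fin
for r in range(150,250,6): print(r,[(c,*L[r,c].round(3),P[r,c,2].round(3)) for c in(266,285,302)])
E
```

```text
[ 270  167   30   48 1140] [284.40087719 189.70789474]
fin tool pct [[-0.0157, -0.0127, 0.1255], [0.0089, 0.0021, 0.1433], [0.0312, 0.0185, 0.1835]] world z [0.0876 0.1279 0.1456]
fin rect ((27.624794006347656, 1.0555343627929688), (13.956879615783691, 83.1229019165039), 87.53773498535156)
167 278 288 [0.0321 0.001  0.1446] 0.1265
171 276 289 [0.0287 0.     0.1419] 0.1293
175 270 299 [0.025 0.002 0.141] 0.1301
179 270 299 [0.0216 0.002  0.1379] 0.1332
183 270 299 [0.0185 0.002  0.1339] 0.1373
187 270 299 [0.0152 0.002  0.1309] 0.1402
191 270 299 [0.0116 0.002  0.1299] 0.1412
195 270 299 [0.0085 0.002  0.1268] 0.1444
199 270 299 [0.0048 0.0021 0.1262] 0.1449
203 276 299 [0.    0.005 0.13 ] 0.1411
207 276 291 [-0.0067  0.0013  0.1404] 0.1307
211 277 291 [-0.013   0.0024  0.1484] 0.1227
150 [(266, np.float64(0.04), np.float64(-0.021), np.float64(0.257), np.float64(0.014)), (285, np.float64(0.04), np.float64(0.004), np.float64(0.258), np.float64(0.013)), (302, np.float64(0.04), np.float64(0.026), np.float64(0.26), np.float64(0.011))]
156 [(266, np.float64(0.032), np.float64(-0.021), np.f
[... 3337 characters left out ...]
69), np.float64(0.002)), (285, np.float64(-0.038), np.float64(0.004), np.float64(0.15), np.float64(0.121)), (302, np.float64(-0.082), np.float64(0.03), np.float64(0.269), np.float64(0.002))]
240 [(266, np.float64(-0.093), np.float64(-0.023), np.float64(0.271), np.float64(0.0)), (285, np.float64(-0.043), np.float64(0.004), np.float64(0.145), np.float64(0.126)), (302, np.float64(-0.092), np.float64(0.031), np.float64(0.27), np.float64(0.001))]
246 [(266, np.float64(-0.102), np.float64(-0.023), np.float64(0.27), np.float64(0.001)), (285, np.float64(-0.048), np.float64(0.004), np.float64(0.141), np.float64(0.13)), (302, np.float64(-0.102), np.float64(0.031), np.float64(0.271), np.float64(-0.0))]
```

```bash
python3 -m inch '[{"slide":[1,0.2,4],"turn":0,"grip":8.5},{"slide":[1,0.2,8],"turn":0,"grip":8.5},{"slide":[1,0.2,12],"turn":0,"grip":8.5},{"slide":[1,0.2,14],"turn":0,"grip":8.5},{"slide":[1,0.2,15.5],"turn":0,"grip":8.5},{"slide":[1,0.2,16.5],"turn":0,"grip":8.5},{"slide":[1,0.2,16.5],"turn":0,"grip":8.5},{"slide":[1,0.2,16.5],"turn":0,"grip":1},{"slide":[1,0.2,16.5],"turn":0,"grip":1},{"slide":[1,0.2,16.5],"turn":0,"grip":1},{"slide":[1,0.2,16.5],"turn":0,"grip":1},{"slide":[1,0.2,16.5],"turn":0,"grip":1},{"slide":[1,0.2,16.5],"turn":0,"grip":1},{"slide":[1,0.2,16.5],"turn":0,"grip":1},{"slide":[1,0.2,16.5],"turn":0,"grip":1},{"slide":[1,0.2,16.5],"turn":0,"grip":1}]' 40
```

```text
time: 21.75
eef_pos: [0.4858, 0.3399, 0.1072]
tcp_rot: [-0.351, 0.936, -0.0, 0.0]
contact_force: [-1.5, -1.0, 5.3]
opening: 0.159
finger_force: 39.4
```

```bash
python3 -m inch '[{"slide":[0,0,-2],"turn":0,"grip":1},{"slide":[0,0,-5],"turn":0,"grip":1},{"slide":[0,0,-9],"turn":0,"grip":1},{"slide":[0,0,-13],"turn":0,"grip":1},{"slide":[0,0,-13],"turn":0,"grip":1},{"slide":[0,0,-13],"turn":0,"grip":1}]'
python3 - <<'E'
from h import *
st=ctrl.get_state();print(st['time'],st['eef_pos'],st['opening'],st['finger_force'],go(st,[*(O+.0*U),.22],A))
p,d=save('top','top2');K,T=cam('top');Q=pts(K,T,d)[d>0];s=(Q[:,:2]-O)@U;t=(Q[:,:2]-O)@W
for a in(-.06,-.03,0,.03,.06,.09):
    zc=.0882-.123*(a+.01); k=(abs(s-a-.01)<.01)&(abs(t)<.03)&(abs(Q[:,2]-zc)<.004); print(a+.01,k.sum(),np.percentile(t[k],[2,98]).round(4),np.median(Q[k,2]).round(4))
p2,d2=save('scene','scene2')
K,T=cam('scene');Q=pts(K,T,d2);c=(np.array([*st['eef_pos'],1])@np.linalg.inv(T).T)[:3];uv=K@c;uv=uv[:2]/uv[2];print('tcp px',uv)
u,v=uv.astype(int);cr=cv2.resize(p2[v-45:v+45,u-60:u+60],(800,600),interpolation=cv2.INTER_CUBIC);cv2.imwrite('pics/crop2.png',cr[...,::-1])
E
```

```text
time: 22.35
eef_pos: [0.4857, 0.3399, 0.2367]
tcp_rot: [-0.351, 0.936, 0.0, 0.001]
contact_force: [0.0, -0.2, -1.5]
opening: 0.158
finger_force: 39.4
22.35 [0.48570224 0.33993544 0.23670505] 0.15846753610859776 39.418739676475525 (array([ 18.17, -30.99,   1.65]), np.float64(2.200542925551763))
-0.049999999999999996 93 [-0.0128  0.014 ] 0.0945
-0.019999999999999997 87 [-0.0127  0.0143] 0.0905
0.01 91 [-0.0124  0.0144] 0.0868
0.04 87 [-0.0119  0.0152] 0.0833
0.06999999999999999 90 [-0.0116  0.0156] 0.0795
0.09999999999999999 86 [-0.0114  0.0163] 0.0759
tcp px [395.23265552 111.63105824]
```

View pics/crop2.png

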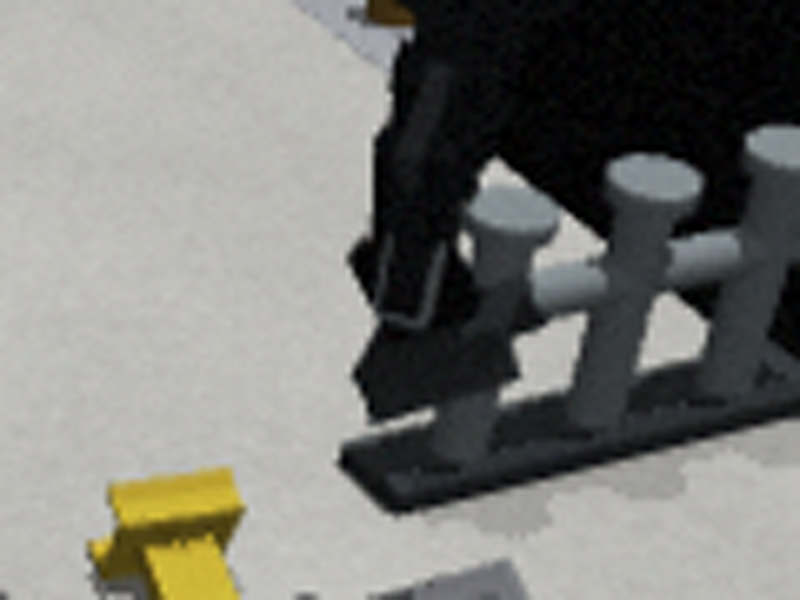

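```bash
python3 -m inch '[{"slide":[16.8,-29,0],"turn":2.19,"grip":1},{"slide":[16.8,-29,0],"turn":2.19,"grip":1},{"slide":[16.8,-29,0],"turn":2.19,"grip":1},{"slide":[16.8,-29,0],"turn":2.19,"grip":1},{"slide":[16.8,-29,0],"turn":2.19,"grip":1},{"slide":[16.8,-29,0],"turn":2.19,"grip":1},{"slide":[16.8,-29,0],"turn":2.19,"grip":1},{"slide":[16.8,-29,0],"turn":2.19,"grip":1},{"slide":[16.8,-29,0],"turn":2.19,"grip":1},{"slide":[16.8,-29,0],"turn":2.19,"grip":1},{"slide":[16.8,-29,0],"turn":2.19,"grip":1},{"slide":[16.8,-29,0],"turn":2.19,"grip":1},{"slide":[16.8,-29,0],"turn":2.19,"grip":1},{"slide":[16.8,-29,0],"turn":2.19,"grip":1},{"slide":[16.8,-29,0],"turn":2.19,"grip":1},{"slide":[16.8,-29,4],"turn":2.19,"grip":1},{"slide":[16.8,-29,7],"turn":2.19,"grip":1},{"slide":[16.8,-29,7],"turn":2.19,"grip":1},{"slide":[16.8,-29,7],"turn":2.19,"grip":1}]'
python3 - <<'E'
from h import *
st=ctrl.get_state();print(st['time'],st['eef_pos'],go(st,[*(O+.024*U+.0008*W),.11],A+.009))
p2,d2=save('scene','scene3');save('top','top3')
K,T=cam('scene');c=(np.array([*st['eef_pos'],1])@np.linalg.inv(T).T)[:3];uv=K@c;uv=(uv[:2]/uv[2]).astype(int);print('tcp px',uv)
u,v=uv;a=cv2.resize(p2[v-45:v+45,u-60:u+60],(800,600),interpolation=cv2.INTER_CUBIC);cv2.imwrite('pics/crop3.png',a[...,::-1])
Q=pts(K,T,d2);s=(Q[...,:2]-O)@U;t=(Q[...,:2]-O)@W
k=(s>-.06)&(s<.09)&(abs(t)<.03)&(Q[...,2]>.105)&(Q[...,2]<.19)&(d2>0)
# lowest visible saddle z per s bin (side view)
for b in np.arange(-.045,.06,.006):
    f=k&(abs(s-b)<.003)
    if f.sum()>3: print(b.round(3),f.sum(),np.percentile(Q[f][:,2],[3,50,97]).round(4),np.median(t[f]).round(4))
E
```

```text
time: 24.35
eef_pos: [0.5484, 0.011, 0.1646]
tcp_rot: [0.672, 0.741, -0.001, -0.002]
contact_force: [-0.1, -0.3, 0.2]
opening: 0.156
finger_force: 39.4
24.35 [0.54840824 0.01096471 0.16458461] (array([-0.03,  0.13,  5.46]), np.float64(0.0016069799196898327))
tcp px [283 179]
-0.021 12 [0.1598 0.1637 0.1656] -0.0199
-0.015 44 [0.1553 0.1667 0.1772] 0.0021
-0.009 58 [0.1528 0.1742 0.1794] -0.0025
-0.003 49 [0.147  0.1668 0.176 ] -0.0173
0.003 66 [0.1424 0.1697 0.1817] -0.0051
0.009 56 [0.1403 0.167  0.1882] -0.0075
0.015 63 [0.1384 0.1696 0.1889] -0.0109
0.021 55 [0.1331 0.159  0.1874] -0.0178
0.027 43 [0.1315 0.1542 0.1877] -0.0184
0.033 29 [0.1351 0.1472 0.1896] -0.0179
0.039 7 [0.1443 0.1459 0.1703] -0.0105
0.045 7 [0.1715 0.1804 0.1855] -0.0051
```

View pics/crop3.png

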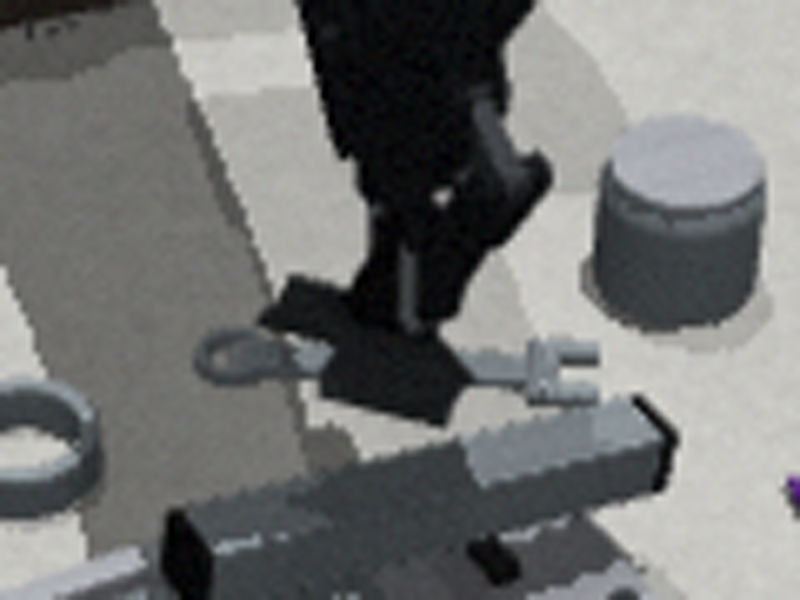

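```bash
python3 -m inch '[{"slide":[-0.55,0.15,1],"turn":0,"grip":1},{"slide":[-0.55,0.15,2],"turn":0,"grip":1},{"slide":[-0.55,0.15,3],"turn":0,"grip":1},{"slide":[-0.55,0.15,4],"turn":0,"grip":1},{"slide":[-0.55,0.15,4.7],"turn":0,"grip":1},{"slide":[-0.55,0.15,5.2],"turn":0,"grip":1},{"slide":[-0.55,0.15,5.2],"turn":0,"grip":1},{"slide":[-0.55,0.15,5.2],"turn":0,"grip":1}]'
python3 - <<'E'
from h import *
st=ctrl.get_state();print(st['time'],st['contact_force'],st['wrist_torque'],(st['eef_pos'][:2]-O)@U,(st['eef_pos'][:2]-O)@W)
barview()
p2,d2=save('scene','scene4');a=cv2.resize(p2[165:240,215:315],(800,600),interpolation=cv2.INTER_CUBIC);cv2.imwrite('pics/crop4.png',a[...,::-1])
K,T=cam('scene');Q=pts(K,T,d2);s=(Q[...,:2]-O)@U;t=(Q[...,:2]-O)@W
for n,lo,hi,sl in(('bar side',.066,.078,(.05,.08)),('skirt',.085,.1,(.0,.03)),('bar side near',.066,.076,(-.02,.03))):
    k=(d2>0)&(abs(t)<.03)&(Q[...,2]>lo)&(Q[...,2]<hi)&(s>sl[0])&(s<sl[1]); print(n,k.sum(),np.percentile(t[k],[5,25,50]).round(4))
E
```

```text
time: 25.25
eef_pos: [0.5517, 0.0055, 0.1144]
tcp_rot: [0.672, 0.741, 0.0, 0.0]
contact_force: [0.1, -0.1, -0.7]
opening: 0.16
finger_force: 39.4
25.25 [ 0.085049   -0.09669644 -0.74887333] [-0.00949879 -0.01690502 -0.05228641] 0.018476355494047157 -0.000933383159082696
scene s [-0.0671  0.1137] z by s [None, None, None, None, 0.0934, 0.0955, 0.0924, 0.1028, 0.0843, 0.0806, 0.0779]
bar side 38 [-0.0147 -0.0133 -0.0128]
skirt 53 [-0.0252 -0.0234 -0.0221]
bar side near 41 [-0.0156 -0.0145 -0.0137]
```

View pics/crop4.png

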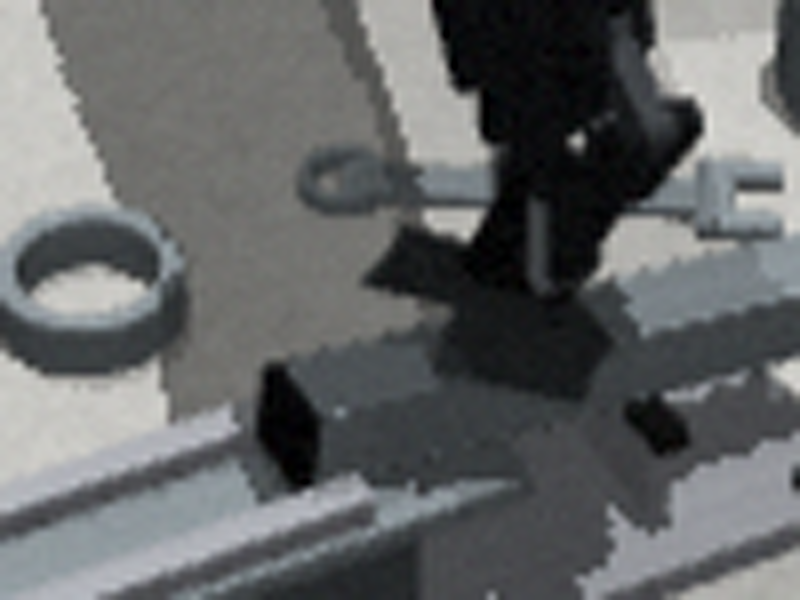

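```bash
python3 -m inch '[{"slide":[0,-0.1,0.2],"turn":0,"grip":1},{"slide":[0,-0.1,0.4],"turn":0,"grip":1},{"slide":[0,-0.1,0.6],"turn":0,"grip":1},{"slide":[0,-0.1,0.7],"turn":0,"grip":1},{"slide":[0,-0.1,0.8],"turn":0,"grip":1},{"slide":[0,-0.1,0.8],"turn":0,"grip":1}]'; python3 -m inch '[{"slide":[0,0,0.1],"turn":0,"grip":1},{"slide":[0,0,0.2],"turn":0,"grip":1},{"slide":[0,0,0.2],"turn":0,"grip":1}]'
```

```text
time: 25.95
eef_pos: [0.5511, 0.0054, 0.1089]
tcp_rot: [0.672, 0.741, 0.0, 0.0]
contact_force: [-3.6, 1.0, 10.4]
opening: 0.156
finger_force: 41.3
time: 26.25
eef_pos: [0.5514, 0.0053, 0.1087]
tcp_rot: [0.671, 0.741, -0.0, -0.0]
contact_force: [-7.8, 0.4, 19.0]
opening: 0.155
finger_force: 42.4
```

```bash
python3 -m inch '[{"slide":[0,0,-0.5],"turn":0,"grip":1},{"slide":[0,-0.15,-0.5],"turn":0,"grip":1},{"slide":[0,-0.15,-0.5],"turn":0,"grip":1}]'; python3 -m inch '[{"slide":[0,0,0.1],"turn":0,"grip":1},{"slide":[0,0,0.2],"turn":0,"grip":1},{"slide":[0,0,0.3],"turn":0,"grip":1},{"slide":[0,0,0.3],"turn":0,"grip":1}]'; python3 -c "
from h import *
barview()"
```

```text
time: 26.55
eef_pos: [0.549, 0.0052, 0.1092]
tcp_rot: [0.672, 0.741, 0.0, 0.0]
contact_force: [0.1, 0.3, 2.5]
opening: 0.155
finger_force: 40.0
time: 26.95
eef_pos: [0.5496, 0.0052, 0.1088]
tcp_rot: [0.672, 0.741, -0.0, -0.0]
contact_force: [-5.0, -0.4, 12.6]
opening: 0.158
finger_force: 41.7
scene s [-0.0672  0.1173] z by s [None, None, None, None, 0.0918, 0.0956, 0.0924, 0.1016, 0.0843, 0.0808, 0.0774]
```

```bash
python3 -m inch '[{"slide":[0,0,-0.35],"turn":0,"grip":1},{"slide":[0.4,0,-0.35],"turn":0,"grip":1},{"slide":[0.4,0,-0.35],"turn":0,"grip":1},{"slide":[0.4,0,-0.25],"turn":0,"grip":1},{"slide":[0.4,0,-0.25],"turn":0,"grip":1},{"slide":[0.4,0,-0.25],"turn":0,"grip":4},{"slide":[0.4,0,-0.25],"turn":0,"grip":4},{"slide":[0.4,0,-0.25],"turn":0,"grip":4},{"slide":[0.4,0,-0.25],"turn":0,"grip":4},{"slide":[0.4,0,-0.25],"turn":0,"grip":4},{"slide":[0.4,0,-0.25],"turn":0,"grip":4},{"slide":[0.4,0,-0.25],"turn":0,"grip":4}]' 20
python3 - <<'E'
from h import *
barview()
p2,d2=save('scene','scene5');a=cv2.resize(p2[165:240,215:315],(800,600),interpolation=cv2.INTER_CUBIC);cv2.imwrite('pics/crop5.png',a[...,::-1])
E
```

```text
time: 28.2
eef_pos: [0.5487, 0.0092, 0.1088]
tcp_rot: [0.672, 0.741, 0.0, 0.0]
contact_force: [0.0, -0.2, -0.5]
opening: 0.468
finger_force: 0.0
scene s [-0.0669  0.1122] z by s [None, None, None, None, 0.0906, 0.0955, 0.0955, 0.0966, 0.0839, 0.0806, 0.0781]
```

View pics/crop5.png

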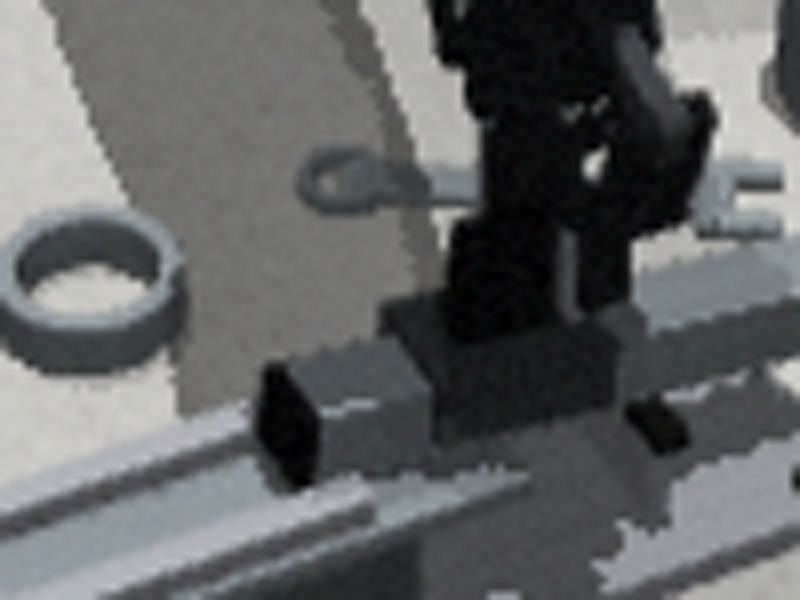

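The saddle has dropped flat onto the tipped arm and straddles it, with the fin upright at (505,270) in the crop. I retreat and measure its centring.

```bash
python3 -m inch '[{"slide":[0,0,-2],"turn":0,"grip":4},{"slide":[0,0,-6],"turn":0,"grip":4},{"slide":[0,0,-11],"turn":0,"grip":4},{"slide":[-5,0,-15],"turn":0,"grip":4},{"slide":[-10,0,-15],"turn":0,"grip":4},{"slide":[-15,0,-15],"turn":0,"grip":4},{"slide":[-20,0,-15],"turn":0,"grip":4},{"slide":[-20,0,-15],"turn":0,"grip":4}]'
python3 - <<'E'
from h import *
th=np.deg2rad(6.95)
for n in('scene','top'):
    p,d=save(n,n+'6');K,T=cam(n);Q=pts(K,T,d)[d>0];s=(Q[:,:2]-O)@U;t=(Q[:,:2]-O)@W
    z=Q[:,2]-.06; a=s*np.cos(th)-z*np.sin(th); h=s*np.sin(th)+z*np.cos(th)   # arm frame from fulcrum edge
    k=(abs(t)<.03)&(abs(a)<.12)
    bt=k&(abs(h-.028)<.004)&(abs(t)<.01); print(n,'bartop h',np.median(h[bt]).round(4), 'bar a',np.percentile(a[bt],[1,99]).round(4))
    f=k&(h>.045)&(h<.085)&(abs(t)<.02); print('fin a',np.percentile(a[f],[2,50,98]).round(4),'t',np.percentile(t[f],[2,98]).round(4),'h',np.percentile(h[f],[98]).round(4),f.sum())
    tp=k&(h>.068)&(h<.08); pf=np.polyfit(a[tp],h[tp],1); print('fin top a',np.percentile(a[tp],[2,98]).round(4),'t',np.percentile(t[tp],[2,98]).round(4),'slope',pf[0].round(3))
    f=k&(abs(h-.032)<.0025)&(abs(t)>.015)&(abs(t)<.024); f2=k&(h>.012)&(h<.034)&(abs(t)>.0165); print('plate a',np.percentile(a[f],[3,97]).round(4),f.sum(),'skirt a',np.percentile(a[f2],[3,97]).round(4),f2.sum())
E
```

```text
time: 29.1
eef_pos: [0.5681, -0.1944, 0.2589]
tcp_rot: [0.673, 0.739, -0.0, 0.001]
contact_force: [0.3, 0.9, 0.6]
opening: 0.47
finger_force: 0.0
scene bartop h 0.0298 bar a [-0.0684  0.1188]
fin a [-0.0146  0.0011  0.0199] t [-0.0071  0.007 ] h [0.0754] 194
fin top a [-0.014   0.0194] t [-0.0068  0.0077] slope 0.016
plate a [-0.026   0.0314] 61 skirt a [-0.0274  0.0316] 176
top bartop h 0.0284 bar a [-0.0683  0.1187]
fin a [-0.0151  0.002   0.0198] t [-0.0038  0.0103] h [0.0755] 128
fin top a [-0.014   0.0198] t [-0.004   0.0098] slope 0.021
plate a [-0.0248  0.0387] 88 skirt a [-0.0256  0.0311] 133
```

```bash
python3 - <<'E'
from h import *
th=np.deg2rad(6.95)
for n in('scene','top'):
    d=np.load(f'pics/{n}6.npz')['d'];K,T=cam(n);Q=pts(K,T,d)[d>0];s=(Q[:,:2]-O)@U;t=(Q[:,:2]-O)@W
    z=Q[:,2]-.06; a=s*np.cos(th)-z*np.sin(th); h=s*np.sin(th)+z*np.cos(th)
    f=(h>.066)&(h<.082)&(abs(t-.0015)<.005)&(a>-.013)&(a<.018);print(n,'fin top',np.median(h[f]),f.sum(),np.polyfit(a[f],h[f],1)[0])
    f=(h>.026)&(h<.038)&(abs(a-.0025)<.028)&(abs(abs(t-.0015)-.014)<.004);print('plate top',np.median(h[f]),f.sum(),'L/R',[np.median(h[f&(sg*t>0)]).round(4) for sg in(1,-1)],np.polyfit(a[f],h[f],1)[0])
barview();print(ctrl.get_state()['time'])
E
```

```text
scene fin top 0.07372517113274304 42 0.04263997564836511
plate top 0.03359646499542571 67 L/R [np.float64(0.0332), np.float64(0.0337)] 0.0066183281171816625
top fin top 0.07221774643315243 55 0.02762715787498055
plate top 0.03230765582040283 119 L/R [np.float64(0.0322), np.float64(0.0326)] 0.008310060372196925
scene s [-0.0674  0.1136] z by s [None, None, None, None, 0.0934, 0.0954, 0.0958, 0.0979, 0.0845, 0.081, 0.0778]
29.25
```

Seated flat: the plate top is 32.3 mm above the arm's underside (32 expected), with a slope under 0.01. The saddle centre is about 6 mm past the edge, the arm is still tipped and the robot is clear, so I hand in.

```bash
python3 -c "
from plant import ctrl
print(ctrl.sign_off())"
```

```text
the job is handed in; nothing more can be done
None
```

The job is handed in at about 29 s: the arm tipped by itself onto the catch, and the saddle sits flat across it, centred about 6 mm past the fulcrum edge; sign-off gave no verdict, and I never measured the force on the catch or the bystanders' positions.

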